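Dock the red sensor carriage in the acrylic-covered guide

ROBOT

A 6-joint arm with a two-finger parallel gripper is mounted at the origin on the work surface. World frame = base frame: x ahead of the robot, y to its left, z up, the work surface at z = 0. Lengths are in mm, angles in rad, forces in N, time in s.
With the tool pointing down it reaches from about 325 to 900 mm from the base axis. Payload 3.5 kg.
Tool frame: the origin (TCP) lies on the front face of the gripper's body, between the roots of the fingers; the fingertips stand 73 mm ahead of it and the grasp point (between the pads) lies 54 mm ahead of it; z points along the fingers, y is the line along which they close (so a half turn about z gives the same grasp; the last joint's range is limited). The gripper opens to 85 mm and grips with 20 to 120 N. Pads are 22 mm wide; open, the fingers measure 114 mm over their backs; the gripper's body (76 mm by 85 mm) begins 54 mm behind the grasp point. The pads swing forward as they close: fully open they stand 13 mm farther back than shut.
Start: joints at [-1.23, 0.276, -0.026, 1.268, 0, 1.467], TCP at [268.347, -564.457, 303.913] pointing down, gripper open.
Joint ranges: [-3.12, 3.12], [-0.85, 1.88], [-1.08, 1.24], [-1.95, 2.15], [-1.57, 1.53], [-3.14, 3.14]. Speed limits (rad/s): [2.57, 2.57, 3.14, 3.14, 3.14, 3.14].

INTERFACE

Orientations are given as a unit quaternion [x, y, z, w].
In Python, from cell import state, eyes, job gives the robot as it stands.
- The arm moves only by the shell command python3 -m crank 'ROWS' [FORCE]. ROWS is a JSON object of lists of equal length, an entry for each row: "gripper": the opening, from 0 (shut) to 1 (fully open); "translation": the shift along the tool's x, y, z in m, a list of three; "twist": the turn about the tool's z in rad. A call has 1 to 8 rows; each row shifts and turns the commanded pose from where the row before left it, along the tool's axes as they then stand; what a row does not reach is not made up. A row lasts 1/12 s, in which the tool goes at most 41.7 mm and 7.16 degrees, less where a joint would pass 70% of its speed; a pose out of reach is approached as far as the arm can. A call with a gripper value outside its range is refused whole. The fingers move at their own pace and stop on an object; FORCE is the grip in N (left out, the last holds). Time passes only in rows, so rows that do not move let the fingers close. It gives the time, the measured TCP pose, the force, the opening and the grip force at its end, in the units of the state.
- state(): the state, without advancing time (a new reading comes with each control period).
- eyes.snapshot(name): name is "scene" or "side" or "wrist"; returns a dict with "pixels" (400x640x3 uint8, red, green, blue), "range_z" (400x640 float32, mm along the optical axis (not along the pixel's ray), 0 where there is no reading), "vertical_fov" (degrees; the focal length in pixels is half the picture's height over the tangent of half this angle, whatever the lens; pixels are square), "cx", "cy" (the principal point, pixels), "position" and "orientation" of the camera in the world. Camera axes: x right, y down, z forward; pixel columns grow to the right and rows downward; lengths in mm; the calibration is good to about 2 mm. A picture is of the moment at which its call begins.
- job.job_done(): hands the job in; it is judged then, once.
The state is a dict: "time": time; "qpos": joint angles; "joint_vel": joint speeds; "joint_efforts": joint torques, N m; "ee_pos": TCP position; "tcp_rot": TCP orientation; "wrist_force": force on the tool from outside, world axes, zero at the start; "wrist_torque": the same for the moment, N m; "width": finger opening in mm; "grip_force": force on a finger pad.
Only numpy, scipy, OpenCV 4.12 (cv2) and the standard library are available. Lean on these libraries where they do the work, as an engineer would, in place of code of your own. Each camera call takes 0.05 s, during which the arm holds its last target. There are 200 camera calls.

TASK

Take the sensor carriage with the red cap and slide it into the slotted guide from its open end, its foot under the blue-tinted clear acrylic cover and its post in the slot, until it is fully home at the back stop. Let go of it standing there, and leave the blue and the yellow carriages where they stand.

Things in the scene. Friction and masses are not known exactly. Their poses are not given: they have to be found in the camera images.
- carriage_red: Loose carriage, 0.1-0.2 kg, standing on the black breadboard (height 0): white foot 60 (x) x 46 (y) x 10 mm, white square post 24 x 24 mm upright at its centre, sides parallel to the foot's, 110 mm high in all. Top 16 mm of the post is the red cap; two red strips on the foot. Origin: centre of the underside; z up, x along the 60 mm. Both ends alike: either may go in first.
- carriage_blue: The same carriage with a blue cap and strips; to be left alone. Origin and axes as for the red one.
- carriage_yellow: The same carriage with a yellow cap and strips; to be left alone. Origin and axes as for the red one.
- guide: Fixed: 140 (x) x 84 (y) x 34 mm, no floor. Origin: centre of underside; z up, x inwards. Open end x = -70 mm, roughly towards the robot. Inside of white walls y = +-32 mm. Blue-tinted clear cover 28 to 34 mm up (screw heads to 37), with white-edged slot y = +-20 mm, open at the open end. White back stop's face x = 58 mm: a carriage lengthwise fully home has its origin at x = 28, y = 0.
Not all that is in view belongs to the job. Leave any pink look-alike of the carriage_red alone. Leave any purple look-alike of the guide alone.

How it is judged:
By the outcome, as a careful person would: the job done as asked, in the order asked, and still so for the second after the job is handed in, with the robot touching nothing.
It also fails if it takes over 43 s, if anything falls off the work surface, if the arm or the gripper's body presses on something with over 40 N, if the wrist force passes 120 N, or if a joint passes its speed limit or range.

## Working session

There is one attempt and no reset: what is moved stays moved. The work goes in short steps, Python scripts to look and compute and a shell command to move; the robot and the scene stay as the last step left them, time stands still between calls to the robot, and variables do not carry over. Pictures are saved under pics/ and viewed, at most 10 in all, crops included, and the job is handed in when it is done.

```bash
ls; mkdir -p pics; python3 - <<'E'
from cell import state, eyes
import cv2,numpy as np
s=state();print(s)
for n in("scene","side"):
    d=eyes.snapshot(n);cv2.imwrite(f"pics/{n}0.png",d["pixels"][:,:,::-1]);np.savez(f"{n}0.npz",**d)
    print(n,{k:d[k] for k in d if k not in("pixels","range_z")})
E
```

```text
pics
{'time': 0.0, 'qpos': array([-1.23039260e+00,  2.77159050e-01, -2.79006752e-02,  1.26798871e+00,
        1.19584129e-05,  1.46739464e+00]), 'joint_vel': array([ 0.00249493, -0.00099624,  0.00077177,  0.00050276,  0.000144  ,
        0.00019152]), 'joint_efforts': array([-1.13272941e-03, -4.45505512e+01,  2.95204389e+01,  1.64100376e-02,
       -7.01354588e-05,  1.87166634e-06]), 'ee_pos': array([ 268.14651975, -563.86903175,  302.73401015]), 'tcp_rot': array([ 9.75479839e-01,  2.20085927e-01, -1.27189113e-04, -1.11886314e-03]), 'wrist_force': array([ 0.41045531,  0.05452689, -0.47743027]), 'wrist_torque': array([-0.00799844,  0.04018932, -0.03384656]), 'grip_force': 0.0, 'width': 85.58264478221166}
scene {'vertical_fov': 55.105046550517265, 'cx': 322.61618119246594, 'cy': 190.06775678689286, 'position': array([1002.95032374,  -28.78399519,  674.64360589]), 'orientation': array([ 0.74156648,  0.6156156 , -0.16489169, -0.20954075])}
side {'vertical_fov': 56.05056941880797, 'cx': 314.89667711326666, 'cy': 197.8371298140354, 'position': array([354.21555419, 699.60752804, 593.22850822]), 'orientation': array([-0.184821  ,  0.87681885, -0.43548177,  0.08593909])}
```

View pics/scene0.png

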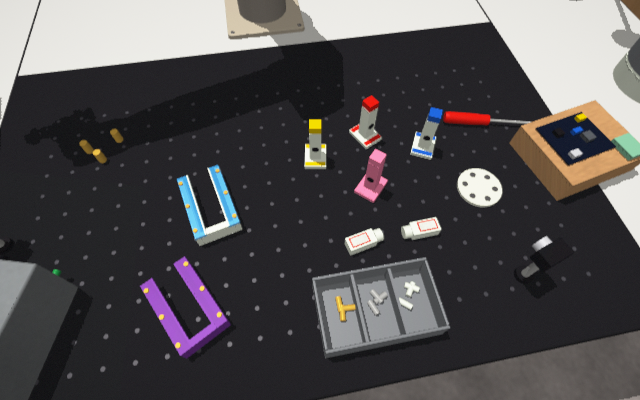

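View pics/side0.png

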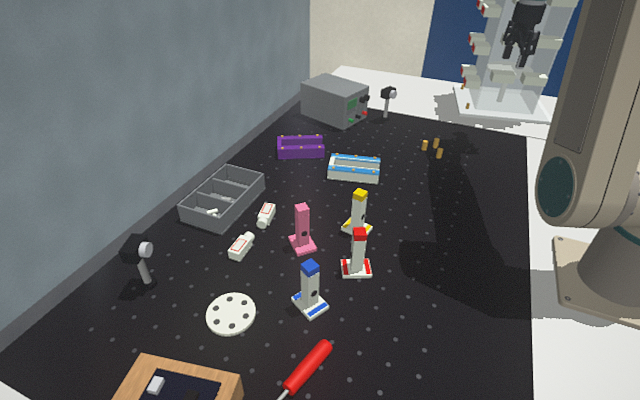

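Scene view: red-capped carriage has its cap at (370,103) and foot at (366,134); yellow is at (315,145), blue at (425,135). The blue guide is at (208,205), with its open end up, towards the robot. The candidates for red are the carriage at (370,120), the pink one at (373,175) and the screwdriver at (467,118). Only the first has a white post with a red cap. The purple guide at (185,305) is the decoy.

```bash
cat > h.py <<'E'
import numpy as np,cv2
from scipy.spatial.transform import Rotation as R
def cam(d):
    f=200/np.tan(np.radians(float(d["vertical_fov"]))/2)
    return f,R.from_quat(d["orientation"]).as_matrix(),np.array(d["position"])
def plane(d,uv,z):
    f,M,p=cam(d);uv=np.atleast_2d(uv).astype(float)
    r=np.c_[(uv[:,0]-d["cx"])/f,(uv[:,1]-d["cy"])/f,np.ones(len(uv))]@M.T
    return p+r*((z-p[2])/r[:,2])[:,None]
def cloud(d):
    f,M,p=cam(d);v,u=np.mgrid[:400,:640];Z=d["range_z"]
    P=np.stack([(u-d["cx"])/f*Z,(v-d["cy"])/f*Z,Z],-1)@M.T+p
    P[Z==0]=np.nan
    return P
def rect(xy):
    (c,s,a)=cv2.minAreaRect(xy.astype(np.float32)); 
    if s[0]<s[1]: s=s[::-1];a+=90
    return np.round(c,1),np.round(s,1),round((a+90)%180-90,1)
E
python3 - <<'E'
from h import *
crops=[]
for n in("scene","side"):
    d=dict(np.load(n+"0.npz"));P=cloud(d);hsv=cv2.cvtColor(d["pixels"],cv2.COLOR_RGB2HSV);H,S,V=[hsv[...,i].astype(int) for i in range(3)]
    red=((H<6)|(H>174))&(S>180)&(V>70); white=(S<50)&(V>120)
    blue=(H>92)&(H<112)&(S>80)&(V>120)
    def near(c,r):return np.hypot(P[...,0]-c[0],P[...,1]-c[1])<r
    c0=plane(d,[[370,103]] if n=="scene" else [[359,233]],105)[0];print(n,"cap guess",c0)
    nr=near(c0[:2],60)
    m=red&nr&(P[...,2]>90);print("cap n",m.sum(),"z",np.nanpercentile(P[m][:,2],[5,95]),"xy rect",rect(P[m][:,:2]))
    top=m&(P[...,2]>106);print(" top",top.sum(),rect(P[top][:,:2]) )
    m=red&nr&(abs(P[...,2]-10)<5);print("strips",m.sum(),rect(plane(d,np.argwhere(m)[:,::-1],10)[:,:2]))
    m=(red|white)&nr&(abs(P[...,2]-9)<5);print("foot",m.sum(),rect(plane(d,np.argwhere(m)[:,::-1],10)[:,:2]))
    g=plane(d,[[208,205]] if n=="scene" else [[354,165]],34)[0];print("guide guess",g)
    ng=near(g[:2],110)
    m=(blue)&ng&(P[...,2]>20);q=plane(d,np.argwhere(m)[:,::-1],34)[:,:2];print("cover",m.sum(),np.nanpercentile(P[m][:,2],[5,50,95]),rect(q))
    m=(blue|white)&ng&(P[...,2]>28);q=plane(d,np.argwhere(m)[:,::-1],34)[:,:2];print("cover+white",m.sum(),rect(q))
    u,v=(370,120) if n=="scene" else(357,250)
    crops.append(cv2.resize(d["pixels"][v-50:v+50,u-60:u+60],None,fx=3.3,fy=3.3,interpolation=cv2.INTER_CUBIC))
    u,v=(208,205) if n=="scene" else(354,165)
    crops.append(cv2.resize(d["pixels"][v-50:v+50,u-60:u+60],None,fx=3.3,fy=3.3,interpolation=cv2.INTER_CUBIC))
    if n=="scene":
      for k,uv in dict(yellow=(315,126),blue=(435,113),pink=(377,158)).items():print(k,plane(d,[uv],105)[0])
im=np.vstack([np.hstack(crops[:2]),np.hstack(crops[2:])]);cv2.imwrite("pics/crop1.png",cv2.resize(im,(720,600))[:,:,::-1])
E
```

```text
scene cap guess [486.00717217 174.73566704 105.        ]
cap n 168 z [101.42425713 112.66444212] xy rect (array([487.3, 174.4]), array([25.8, 24.8]), -63.6)
 top 131 (array([487.5, 174.3]), array([25.6, 24.5]), -61.9)
strips 63 (array([484.6, 175.8]), array([52.3, 37.7]), 25.9)
foot 235 (array([488.9, 174.5]), array([62.8, 47.8]), 27.9)
guide guess [ 620.97561418 -168.20127395   34.        ]
cover 1145 [32.90344255 34.85138019 36.71728189] (array([ 609.7, -170.2]), array([141.7,  84. ]), 13.5)
cover+white 1586 (array([ 611. , -169.9]), array([144.5,  84. ]), 13.6)
yellow [525.42639272  55.32614556 105.        ]
blue [534.52712315 295.05708699 105.        ]
pink [619.97912041 153.40359558 105.        ]
side cap guess [484.13387291 176.96702776 105.        ]
cap n 160 z [ 96.17110429 111.10585335] xy rect (array([484.1, 176.5]), array([23.3, 23.1]), -63.3)
 top 107 (array([484.5, 176.8]), array([23.1, 22.9]), -61.2)
strips 97 (array([484.2, 173.7]), array([52.9, 38.7]), 24.1)
foot 314 (array([483.5, 178.4]), array([59.3, 49.6]), 25.8)
guide guess [ 602.86988001 -158.73772556   34.        ]
cover 425 [29.35635524 33.98501236 36.04150927] (array([ 607., -167.]), array([139.3,  92.6]), 13.9)
cover+white 528 (array([ 606.7, -165.3]), array([139.4,  96.4]), 13.7)
```

View pics/crop1.png

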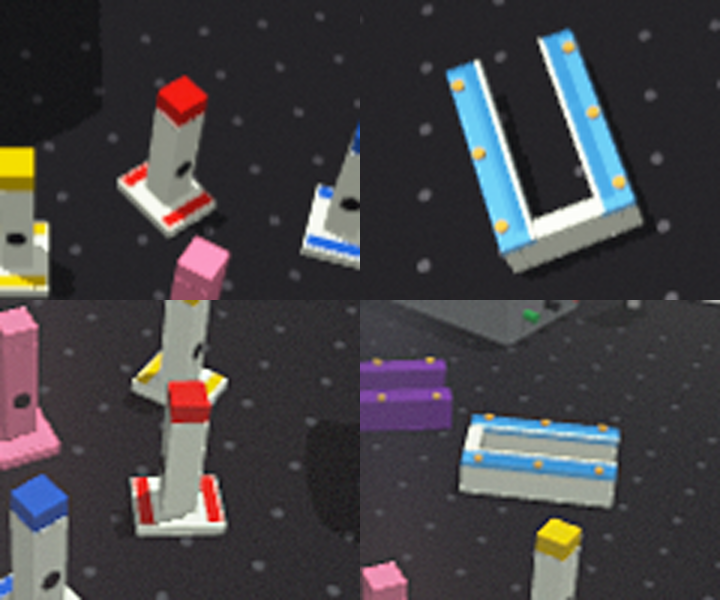

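Crop confirms red cap, white post and red strips on the foot, and the blue-covered guide with its slot open towards the robot. I take red at about (486,175.5), yaw 27°, and the guide at about (609,-169), yaw 13.6°, open end at about (541,-186). Turn the tool first so the fingers close along the carriage's long axis.

```bash
python3 -m crank '{"gripper":[1,1,1,1,1,1,1,1],"translation":[[0,0,0],[0,0,0],[0,0,0],[0,0,0],[0,0,0],[0,0,0],[0,0,0],[0,0,0]],"twist":[-0.1,-0.1,-0.1,-0.1,-0.1,-0.1,-0.1,-0.1]}' 60
python3 -m crank '{"gripper":[1,1,1,1,1,1,1,1],"translation":[[0,0,0],[0,0,0],[0,0,0],[0,0,0],[0,0,0],[0,0,0],[0,0,0],[0,0,0]],"twist":[-0.1,-0.1,-0.1,-0.1,-0.1,-0.1,-0.1,-0.095]}'
cat >> h.py <<'E'
def delta(target):
    from cell import state
    s=state();M=R.from_quat(s["tcp_rot"]).as_matrix()
    print("t",round(float(s["time"]),2),"tcp",s["ee_pos"].round(1),"yaw x",round(np.degrees(np.arctan2(M[1,0],M[0,0])),2),"q6",s["qpos"][5].round(2),"F",s["wrist_force"].round(1),"w",round(s["width"],1),"grip",round(float(s["grip_force"]),1))
    print("tool delta mm",(M.T@(np.array(target)-s["ee_pos"])).round(1))
E
python3 -c "
from h import *;delta([486,175.5,290])"
```

```text
time: 0.77
ee_pos: [268.2, -564.1, 303.2]
tcp_rot: [0.811, 0.585, 0.0, -0.001]
wrist_force: [-0.2, -0.4, -0.6]
width: 85.5
grip_force: 0.0
time: 1.43
ee_pos: [268.2, -564.1, 303.2]
tcp_rot: [0.522, 0.853, 0.0, -0.001]
wrist_force: [0.3, 0.3, 0.4]
width: 85.6
grip_force: 0.0
t 1.43 tcp [ 268.2 -564.1  303.2] yaw x 117.09 q6 -0.13 F [0.3 0.3 0.4] w 85.6 grip 0.0
tool delta mm [559.3 530.7  14.1]
```

```bash
for i in 1; do python3 -m crank '{"gripper":[1,1,1,1,1,1,1,1],"translation":[[0.0233,0.0221,0],[0.0233,0.0221,0],[0.0233,0.0221,0],[0.0233,0.0221,0],[0.0233,0.0221,0],[0.0233,0.0221,0],[0.0233,0.0221,0],[0.0233,0.0221,0]],"twist":[0,0,0,0,0,0,0,0]}' >/dev/null
python3 -m crank '{"gripper":[1,1,1,1,1,1,1,1],"translation":[[0.0233,0.0221,0],[0.0233,0.0221,0],[0.0233,0.0221,0],[0.0233,0.0221,0],[0.0233,0.0221,0],[0.0233,0.0221,0],[0.0233,0.0221,0],[0.0233,0.0221,0]],"twist":[0,0,0,0,0,0,0,0]}' >/dev/null
python3 -m crank '{"gripper":[1,1,1,1,1,1,1,1],"translation":[[0.0233,0.0221,0],[0.0233,0.0221,0],[0.0233,0.0221,0],[0.0233,0.0221,0],[0.0233,0.0221,0],[0.0233,0.0221,0],[0.02,0.02,0],[0,0,0]],"twist":[0,0,0,0,0,0,0,0]}' >/dev/null; done
python3 - <<'E'
from h import *
from cell import eyes
delta([486,175.5,290])
d=eyes.snapshot("wrist");cv2.imwrite("pics/wrist1.png",d["pixels"][:,:,::-1])
P=cloud(d);hsv=cv2.cvtColor(d["pixels"],cv2.COLOR_RGB2HSV);H,S,V=[hsv[...,i].astype(int) for i in range(3)]
red=((H<6)|(H>174))&(S>180)&(V>70);nr=np.hypot(P[...,0]-486,P[...,1]-175)<60
print(d["position"])
m=red&nr&(P[...,2]>105);print(m.sum(),np.nanpercentile(P[m][:,2],[5,95]),rect(plane(d,np.argwhere(m)[:,::-1],110)[:,:2]))
m=(red|((S<50)&(V>110)))&nr&(abs(P[...,2]-10)<5);print(m.sum(),rect(plane(d,np.argwhere(m)[:,::-1],10)[:,:2]))
E
```

```text
t 3.43 tcp [480.9 142.9 303.5] yaw x 117.08 q6 1.26 F [ 0.2  0.3 -0.6] w 85.5 grip 0.0
tool delta mm [26.7 19.3 13.6]
[444.78692783 213.41303375 373.43604419]
714 [108.45868658 110.63802448] (array([562.5, 141.1]), array([205.1,  32. ]), -24.5)
958 (array([484.3, 177. ]), array([59.6, 45.1]), 25.7)
```

View pics/wrist1.png

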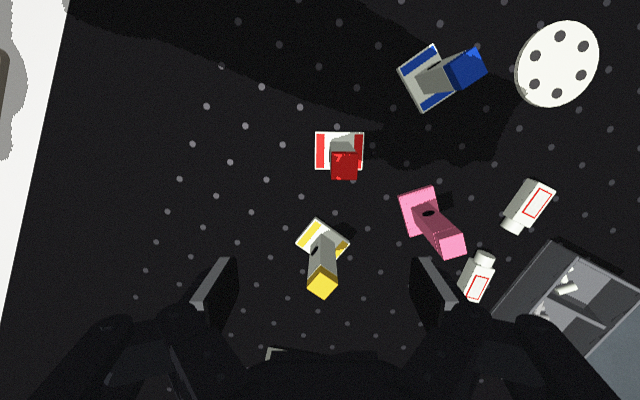

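Wrist view: the red carriage is at (340,152), square to the fingers and clear of its neighbours. Foot measures 59.6×45.1, centre (484.3,177), which agrees with the other views. Approach to (485.3,176.2).

```bash
python3 -c "
from h import *;delta([485.3,176.2,124])"
python3 -m crank '{"gripper":[1,1,1,1,1,1,1,1],"translation":[[0.0138,0.0090,0],[0.0138,0.0090,0],[0,0,0.020],[0,0,0.030],[0,0,0.030],[0,0,0.020],[0,0,0],[0,0,0]],"twist":[0,0,0,0,0,0,0,0]}' >/dev/null
python3 -c "
from h import *;delta([485.3,176.2,124])"
```

```text
t 3.48 tcp [480.  141.1 303.4] yaw x 117.03 q6 1.26 F [-0.1 -0.4  0.4] w 85.6 grip 0.0
tool delta mm [ 28.9  20.8 179.4]
t 4.15 tcp [482.1 170.8 202.8] yaw x 116.75 q6 1.32 F [ 0.5 -0.2  0.3] w 85.6 grip 0.0
tool delta mm [ 3.3  5.6 78.8]
```

```bash
python3 -m crank '{"gripper":[1,1,1,1,1,1,1],"translation":[[0.0033,0.0050,0],[0,0,0.018],[0,0,0.024],[0,0,0.024],[0,0,0.0125],[0,0,0],[0,0,0]],"twist":[0,0,0,0,0,0,0]}' >/dev/null
python3 - <<'E'
from h import *
from cell import eyes
delta([485.3,176.2,124])
d=eyes.snapshot("wrist");cv2.imwrite("pics/wrist2.png",d["pixels"][:,:,::-1])
E
```

```text
t 4.73 tcp [487.5 177.4 126.6] yaw x 116.81 q6 1.33 F [ 0.3  0.3 -0.2] w 85.3 grip 0.0
tool delta mm [-0.1 -2.6  2.6]
```

View pics/wrist2.png

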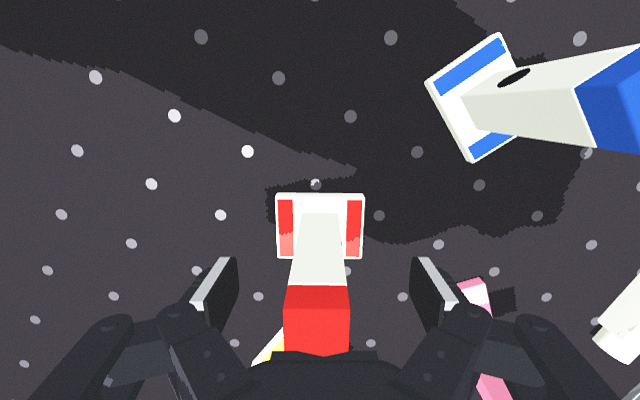

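The post stands between the fingers (cap at (318,320), foot at (320,225)), square to them. Close.

```bash
python3 -m crank '{"gripper":[0.6,0.4,0.3,0.2,0.1,0,0,0],"translation":[[0,-0.0015,0.002],[0,0,0],[0,0,0],[0,0,0],[0,0,0],[0,0,0],[0,0,0],[0,0,0]],"twist":[0,0,0,0,0,0,0,0]}' 50
python3 -c "
from h import *;delta([485.3,176.2,124])"
```

```text
time: 5.45
ee_pos: [485.3, 176.6, 123.9]
tcp_rot: [0.524, 0.852, 0.0, 0.0]
wrist_force: [-1.3, -0.7, 5.2]
width: 23.2
grip_force: 50.9
t 5.45 tcp [485.3 176.6 123.9] yaw x 116.82 q6 1.33 F [-1.3 -0.7  5.2] w 23.2 grip 50.9
tool delta mm [-0.3 -0.2 -0.1]
```

```bash
python3 -m crank '{"gripper":[0,0,0,0,0,0,0,0],"translation":[[0,0,-0.010],[0,0,-0.020],[0,0,-0.025],[0,0,-0.025],[0,0,-0.025],[0,0,-0.025],[0,0,0],[0,0,0]],"twist":[0,0,0,0,0.0575,0.0575,0.0575,0.0575]}' 
python3 -c "
from h import *;delta([487.7,-198.4,254])"
```

```text
time: 6.12
ee_pos: [486.3, 176.8, 256.0]
tcp_rot: [0.619, 0.785, 0.002, 0.001]
wrist_force: [0.3, -0.9, -0.8]
width: 23.3
grip_force: 50.4
t 6.12 tcp [486.3 176.8 256. ] yaw x 103.47 q6 1.56 F [ 0.3 -0.9 -0.8] w 23.3 grip 50.4
tool delta mm [-365.2  -86.     1.6]
```

```bash
python3 -m crank '{"gripper":[0,0,0,0,0,0,0,0],"translation":[[-0.0128,-0.0034,0],[-0.0228,-0.0054,0],[-0.0228,-0.0054,0],[-0.0228,-0.0054,0],[-0.0228,-0.0054,0],[-0.0228,-0.0054,0],[-0.0228,-0.0054,0],[-0.0228,-0.0054,0]],"twist":[0,0,0,0,0,0,0,0]}' >/dev/null
python3 -m crank '{"gripper":[0,0,0,0,0,0,0,0],"translation":[[-0.0228,-0.0054,0],[-0.0228,-0.0054,0],[-0.0228,-0.0054,0],[-0.0228,-0.0054,0],[-0.0228,-0.0054,0],[-0.0228,-0.0054,0],[-0.0228,-0.0054,0],[-0.0228,-0.0054,0]],"twist":[0,0,0,0,0,0,0,0]}' >/dev/null
python3 - <<'E'
from h import *
from cell import eyes
eyes.snapshot("wrist");eyes.snapshot("wrist")
delta([487.7,-198.4,124])
T=[]
for n in("wrist","side","scene"):
    d=eyes.snapshot(n);P=cloud(d);hsv=cv2.cvtColor(d["pixels"],cv2.COLOR_RGB2HSV);H,S,V=[hsv[...,i].astype(int) for i in range(3)]
    T.append(d["pixels"])
    ng=np.hypot(P[...,0]-609,P[...,1]+169)<90
    m=(H>92)&(H<112)&(S>80)&(V>100)&ng&(P[...,2]>28)&(P[...,2]<42)
    q=plane(d,np.argwhere(m)[:,::-1],34)[:,:2];print(n,m.sum(),rect(q) if m.sum()>9 else "")
    m=((H<6)|(H>174))&(S>180)&(V>70)&(np.hypot(P[...,0]-487,P[...,1]+190)<80)&(abs(P[...,2]-140)<30)
    print(" strips",m.sum(),np.nanmedian(P[m][:,2]) if m.any() else '',rect(P[m][:,:2]) if m.sum()>9 else "")
im=np.vstack([cv2.resize(T[0],(480,300)),cv2.resize(T[2],(480,300))]);cv2.imwrite("pics/w3.png",im[:,:,::-1])
E
```

```text
t 7.55 tcp [ 486.9 -191.   253.6] yaw x 103.43 q6 0.84 F [-0.1 -0.1 -0.7] w 23.7 grip 50.2
tool delta mm [ -7.2  -1.  129.6]
wrist 3352 (array([ 606.5, -168.4]), array([140.8,  83.8]), 13.8)
 strips 790 139.89504947417117 (array([ 485.9, -189.4]), array([55.6, 37.3]), 13.0)
side 423 (array([ 607.1, -166.9]), array([139.4,  93. ]), 13.7)
 strips 31 140.63953668662225 (array([ 484.9, -191.5]), array([49.5, 41.3]), 14.7)
scene 1162 (array([ 609.7, -170.3]), array([141.7,  84.1]), 13.5)
 strips 88 140.5028675178957 (array([ 485.9, -189.8]), array([54.9, 39.5]), 13.2)
```

View pics/w3.png

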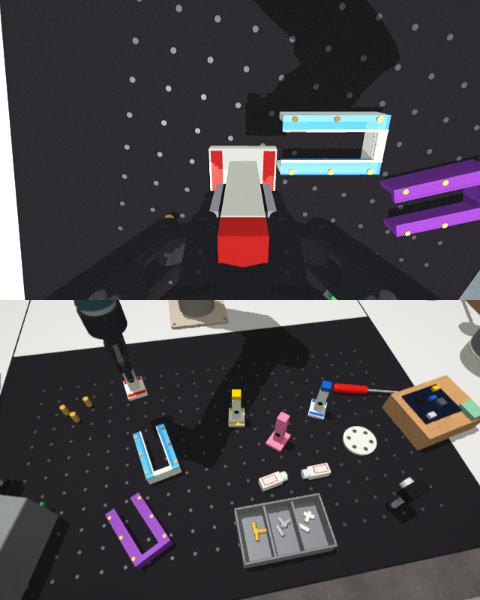

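The carriage hangs upright, cap at (243,248) in the wrist half, in front of the guide's open end at (282,140). The guide fit agrees at (608,-169), yaw 13.6°. Line up and lower to about 1 mm above the board.

```bash
python3 -m crank '{"gripper":[0,0,0,0,0,0,0,0],"translation":[[-0.0072,-0.001,0.010],[0,0,0.025],[0,0,0.025],[0,0,0.025],[0,0,0.024],[0,0,0.015],[0,0,0.005],[0,0,0]],"twist":[0,0,0,0,0,0,0,0]}' >/dev/null
python3 -c "
from h import *
from cell import eyes
for i in range(6):
  delta([608-125*.972,-169-125*.2351,125])
  eyes.snapshot('wrist')"
```

```text
t 8.37 tcp [ 486.6 -194.3  123.9] yaw x 103.71 q6 0.83 F [ 1.4 -0.3 -2. ] w 23.5 grip 50.4
tool delta mm [-3.9 -1.1 -1.1]
t 8.42 tcp [ 487.2 -194.7  124. ] yaw x 103.71 q6 0.83 F [ 0.4  0.7 -0.5] w 23.4 grip 50.4
tool delta mm [-3.5 -1.6 -1. ]
t 8.47 tcp [ 487.4 -194.8  124.1] yaw x 103.71 q6 0.83 F [ 0.3  0.2 -1.8] w 23.7 grip 50.4
tool delta mm [-3.3 -1.7 -0.9]
t 8.52 tcp [ 487.5 -194.9  124.2] yaw x 103.69 q6 0.83 F [-0.2  0.3 -2.3] w 23.3 grip 50.4
tool delta mm [-3.1 -1.8 -0.8]
t 8.57 tcp [ 487.5 -195.   124.2] yaw x 103.69 q6 0.83 F [ 0.5 -0.3 -1.9] w 23.3 grip 50.4
tool delta mm [-3.  -1.8 -0.8]
t 8.62 tcp [ 487.5 -195.1  124.3] yaw x 103.67 q6 0.83 F [-0.  -0.  -0.4] w 23.7 grip 50.4
tool delta mm [-2.9 -1.7 -0.7]
```

```bash
python3 -m crank '{"gripper":[0,0,0,0,0,0,0,0],"translation":[[-0.003,0,-0.0015],[0,0.010,0],[0,0.012,0],[0,0.012,0],[0,0.012,0],[0,0.010,0],[0,0,0],[0,0,0]],"twist":[0,0,0,0,0,0,0,0]}'
python3 - <<'E'
from h import *
from cell import eyes
delta([608+27*.972,-169+27*.2351,125])
T=[eyes.snapshot(n)["pixels"] for n in("wrist","scene","side")]
im=np.hstack([cv2.resize(T[0][50:350,160:560],(400,300)),cv2.resize(T[1][120:270,110:310],(400,300))])
cv2.imwrite("pics/w4.png",np.vstack([im,np.hstack([cv2.resize(T[2][90:240,254:454],(400,300)),im[:,:400]*0])])[:,:,::-1])
E
```

```text
time: 9.33
ee_pos: [543.4, -184.9, 125.8]
tcp_rot: [0.618, 0.786, -0.0, -0.0]
wrist_force: [0.1, 0.6, -1.9]
width: 23.6
grip_force: 50.1
t 9.33 tcp [ 543.4 -184.9  125.8] yaw x 103.7 q6 0.89 F [ 0.1  0.6 -1.9] w 23.6 grip 50.1
tool delta mm [ 0.1 93.5  0.8]
```

View pics/w4.png

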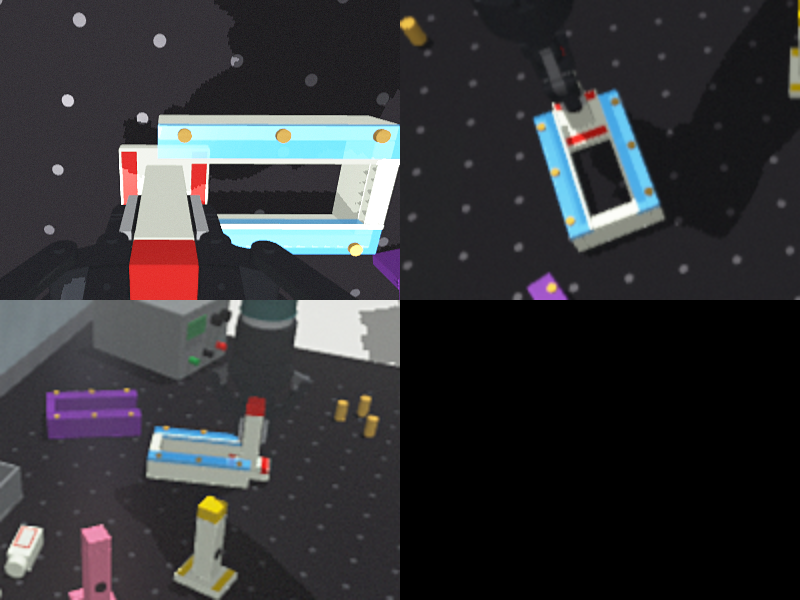

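The foot is already half under the tinted cover (wrist crop (180,170); scene crop, strip at (585,135)) with the post in the slot and no contact force. Advance to about 6 mm short.

```bash
python3 -m crank '{"gripper":[0,0,0,0,0,0,0,0],"translation":[[0,0.010,0],[0,0.016,0],[0,0.016,0],[0,0.016,0],[0,0.016,0],[0,0.010,0],[0,0.0025,0],[0,0,0]],"twist":[0,0,0,0,0,0,0,0]}'
python3 -m crank '{"gripper":[0,0,0,0],"translation":[[0,0,0],[0,0,0],[0,0,0],[0,0,0]],"twist":[0,0,0,0]}'>/dev/null
python3 -c "
from h import *;delta([608+28*.972,-169+28*.2351,125])"
```

```text
time: 10.15
ee_pos: [627.2, -164.7, 125.8]
tcp_rot: [0.618, 0.786, -0.0, 0.0]
wrist_force: [-1.0, -0.6, -1.6]
width: 23.6
grip_force: 50.1
t 10.48 tcp [ 626.  -164.9  125.9] yaw x 103.61 q6 0.98 F [ 0.2  0.6 -1.1] w 23.5 grip 50.1
tool delta mm [0.2 9.6 0.9]
```

```bash
python3 -m crank '{"gripper":[0,0,0,0,0,0,0,0],"translation":[[0,0.002,0.001],[0,0.002,0],[0,0.0015,0],[0,0.001,0],[0,0.001,0],[0,0,0],[0,0,0],[0,0,0]],"twist":[0,0,0,0,0,0,0,0]}'
python3 -m crank '{"gripper":[0,0,0,0],"translation":[[0,0.001,0],[0,0,0],[0,0,0],[0,0,0]],"twist":[0,0,0,0]}'
python3 -m crank '{"gripper":[0,0,0,0],"translation":[[0,0.001,0],[0,0,0],[0,0,0],[0,0,0]],"twist":[0,0,0,0]}'
python3 -c "
from h import *;delta([608+28*.972,-169+28*.2351,125])"
```

```text
time: 11.15
ee_pos: [633.9, -162.9, 124.9]
tcp_rot: [0.618, 0.786, -0.0, -0.0]
wrist_force: [-0.4, 0.8, -1.3]
width: 23.5
grip_force: 50.1
time: 11.48
ee_pos: [634.9, -162.8, 124.9]
tcp_rot: [0.618, 0.786, -0.0, 0.0]
wrist_force: [0.1, -0.1, -1.8]
width: 23.6
grip_force: 50.2
time: 11.82
ee_pos: [635.2, -162.6, 124.7]
tcp_rot: [0.618, 0.786, -0.001, -0.001]
wrist_force: [-1.8, -0.3, -0.2]
width: 23.7
grip_force: 50.3
t 11.82 tcp [ 635.2 -162.6  124.7] yaw x 103.63 q6 0.98 F [-1.8 -0.3 -0.2] w 23.7 grip 50.3
tool delta mm [ 0.2  0.  -0.3]
```

```bash
python3 -m crank '{"gripper":[0,0,0,0],"translation":[[0,0.001,0],[0,0,0],[0,0,0],[0,0,0]],"twist":[0,0,0,0]}' | grep -E "ee_pos|wrist_f"
python3 -m crank '{"gripper":[0,0,0,0],"translation":[[0,0.001,0],[0,0,0],[0,0,0],[0,0,0]],"twist":[0,0,0,0]}' | grep -E "ee_pos|wrist_f"
python3 -m crank '{"gripper":[0,0,0,0],"translation":[[0,0.001,0],[0,0,0],[0,0,0],[0,0,0]],"twist":[0,0,0,0]}' | grep -E "ee_pos|wrist_f"
```

```text
ee_pos: [635.5, -162.5, 124.6]
wrist_force: [-4.9, -1.4, 2.0]
ee_pos: [635.7, -162.4, 124.5]
wrist_force: [-6.2, -2.7, 2.1]
ee_pos: [636.0, -162.3, 124.3]
wrist_force: [-8.1, -2.5, 2.8]
```

The force rises along the guide axis exactly at the computed home position. Seat it on the board and release.

```bash
python3 -m crank '{"gripper":[0,0,0,0],"translation":[[0,0,0.0008],[0,0,0],[0,0,0],[0,0,0]],"twist":[0,0,0,0]}' | grep -E "ee_pos|wrist_f"
python3 -m crank '{"gripper":[0.32,0.36,0.4,0.5,0.6,0.6,0.6,0.6],"translation":[[0,0,0],[0,0,0],[0,0,0],[0,0,0],[0,0,0],[0,0,0],[0,0,0],[0,0,0]],"twist":[0,0,0,0,0,0,0,0]}'
python3 - <<'E'
from h import *
from cell import eyes
delta([608+28*.972,-169+28*.2351,125])
d=eyes.snapshot("wrist");T=[d["pixels"]]+[eyes.snapshot(n)["pixels"] for n in("scene","side")]
im=np.hstack([cv2.resize(T[0][50:350,160:560],(400,300)),cv2.resize(T[1][120:270,110:310],(400,300),interpolation=2)])
cv2.imwrite("pics/w5.png",np.vstack([im,np.hstack([cv2.resize(T[2][90:240,254:454],(400,300)),im[:,:400]*0])])[:,:,::-1])
E
```

```text
ee_pos: [636.0, -162.3, 123.8]
wrist_force: [-7.6, -2.8, 4.3]
time: 13.82
ee_pos: [639.0, -161.7, 124.2]
tcp_rot: [0.618, 0.786, 0.0, 0.0]
wrist_force: [-0.1, 0.1, 0.1]
width: 51.2
grip_force: 0.0
t 13.82 tcp [ 639.  -161.7  124.2] yaw x 103.64 q6 0.99 F [-0.1  0.1  0.1] w 51.2 grip 0.0
tool delta mm [ 0.2 -3.9 -0.8]
```

View pics/w5.png

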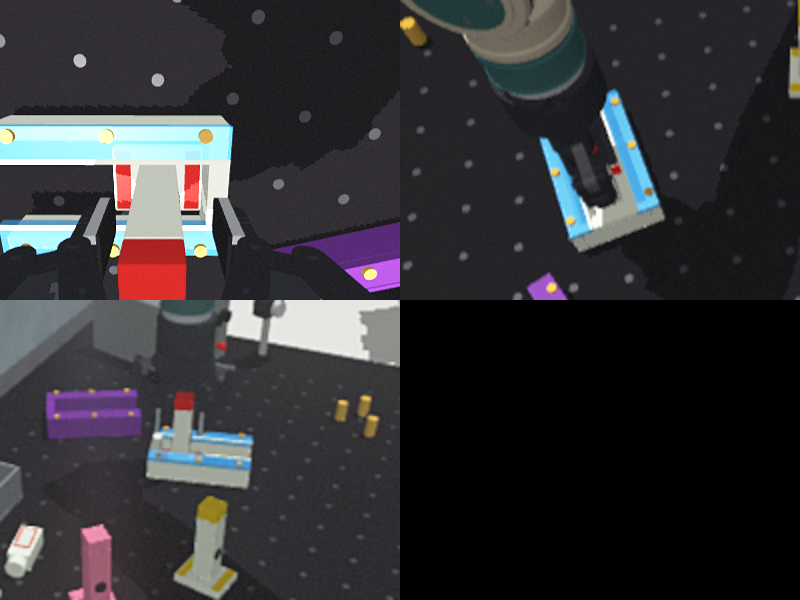

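Carriage stands in the slot against the back stop (wrist crop, post (155,200), stop edge (210,190)), fingers clear. Retreat and measure the seat.

```bash
python3 -m crank '{"gripper":[0.6,0.6,0.8,0.8,0.8,0.8,0.8,0.8],"translation":[[0,-0.003,0],[0,0,-0.010],[0,0,-0.025],[0,0,-0.03],[0,0,-0.03],[0,0,-0.03],[0,0,-0.02],[0,-0.02,0]],"twist":[0,0,0,0,0,0,0,0]}' >/dev/null
python3 -m crank '{"gripper":[0.8,0.8,0.8,0.8,0.8,0.8,0.8,0.8],"translation":[[-0.025,-0.025,0],[-0.025,-0.025,0],[-0.025,-0.025,0],[-0.025,-0.025,0],[0,-0.025,0],[0,0,0],[0,0,0],[0,0,0]],"twist":[0,0,0,0,0,0,0,0]}' >/dev/null
python3 - <<'E'
from h import *
from cell import eyes
eyes.snapshot("wrist")
delta([600,-169,125]);T=[]
for n in("wrist","side","scene"):
    d=eyes.snapshot(n);P=cloud(d);hsv=cv2.cvtColor(d["pixels"],cv2.COLOR_RGB2HSV);H,S,V=[hsv[...,i].astype(int) for i in range(3)]
    T.append(d["pixels"])
    ng=np.hypot(P[...,0]-608,P[...,1]+169)<90
    m=(H>92)&(H<112)&(S>80)&(V>100)&ng&(P[...,2]>28)&(P[...,2]<42)
    g=rect(plane(d,np.argwhere(m)[:,::-1],34)[:,:2]);print(n,g)
    m=((H<6)|(H>174))&(S>150)&(V>60)&ng&(abs(P[...,2]-110)<3.5)
    c=rect(plane(d,np.argwhere(m)[:,::-1],110)[:,:2]);a=np.radians(13.6)
    dv=c[0]-g[0];print(" cap",m.sum(),c,"local",dv@[np.cos(a),np.sin(a)],dv@[-np.sin(a),np.cos(a)])
im=np.hstack([cv2.resize(T[0],(400,300)),cv2.resize(T[2][120:270,110:310],(400,300),interpolation=2)])
cv2.imwrite("pics/w6.png",np.vstack([im,np.hstack([cv2.resize(T[1][90:240,254:454],(400,300)),cv2.resize(T[2],(400,300))])])[:,:,::-1])
E
```

```text
t 15.35 tcp [ 519.2 -293.5  269.7] yaw x 103.68 q6 0.71 F [ 0.5 -0.5 -0.5] w 68.1 grip 0.0
tool delta mm [102.  107.8 144.8]
wrist (array([ 606.7, -168.6]), array([140.6,  82.7]), 13.6)
 cap 1242 (array([ 633. , -163.1]), array([25.6, 23.1]), 13.6) local 26.85585593727997 -0.8384520714161019
side (array([ 606.9, -167. ]), array([139.3,  92.6]), 14.0)
 cap 42 (array([ 632.8, -160.7]), array([27.9, 22.5]), -76.5) local 26.655185227530644 0.03317357428777643
scene (array([ 609.7, -170.3]), array([141.7,  84.1]), 13.5)
 cap 179 (array([ 637.5, -163.7]), array([26. , 22.8]), 13.0) local 28.57245376256064 -0.12200814043356405
```

View pics/w6.png

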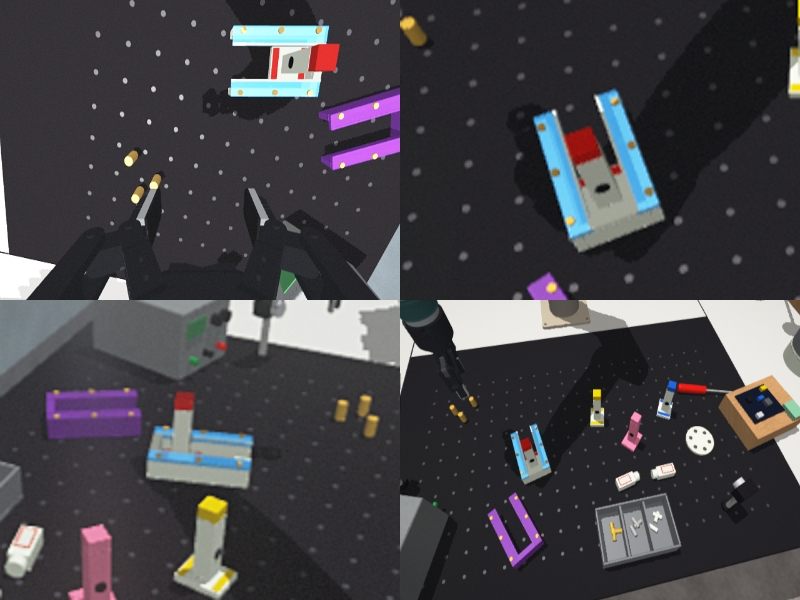

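```bash
python3 - <<'E'
from h import *
from cell import eyes
d=eyes.snapshot("wrist")["pixels"][20:150,350:560];cv2.imwrite("pics/w7.png",cv2.resize(d,None,fx=3.7,fy=3.7,interpolation=2)[:,:,::-1])
E
```

```text
(no output)
```

View pics/w7.png

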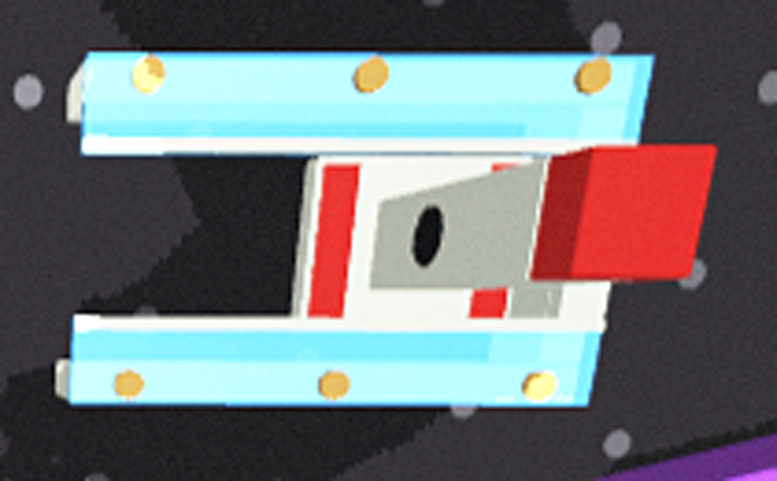

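The foot's far edge (about (505,290)) meets the stop with no dark gap, and its strips lie square to the guide. The carriage is home and the robot is clear.

```bash
python3 -c "
from cell import job;print(job.job_done())"
```

```text
the job is handed in; nothing more can be done
None
```

The red carriage stands released in the blue guide, measured within about 1.5 mm of fully home with no visible gap at the back stop; the blue and yellow carriages were not touched, and the job was handed in at about 15 s.

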